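Seat a contact pin with the spring striker

ROBOT

A 6-joint arm with a two-finger parallel gripper is mounted at the origin on the work surface. World frame = base frame: x ahead of the robot, y to its left, z up, the work surface at z = 0. Lengths are in m, angles in rad, forces in N, time in s.
With the tool pointing down it reaches from about 0.425 to 0.95 m from the base axis. Payload 3.5 kg.
Tool frame: the origin (TCP) lies midway between the tips of the shut fingers; the grasp point (between the pads) lies 19 mm behind it; z points along the fingers, y is the line along which they close (so a half turn about z gives the same grasp; the last joint's range is limited). The gripper opens to 85 mm and grips with 20 to 120 N. Pads are 22 mm wide; open, the fingers measure 114 mm over their backs; the gripper's body (76 mm by 85 mm) begins 54 mm behind the grasp point. The pads swing forward as they close: fully open they stand 13 mm farther back than shut.
Start: joints at [-0.15, 0.286, 1.577, -0, 1.279, -0.15], TCP at [0.675, 0, 0.231] pointing down, gripper open.
Joint ranges: [-2.77, 2.77], [-0.9, 2.22], [0.21, 2.48], [-1.53, 4.67], [0.24, 2.81], [-2.84, 2.84]. Speed limits (rad/s): [2.79, 2.79, 3.14, 3.14, 3.14, 3.14].

INTERFACE

Orientations are given as a unit quaternion [x, y, z, w].
In Python, from plant import ctrl, cams, order gives the robot as it stands.
- The arm moves only by the tool move_arm, never from a script. Its argument "plan" is one flat list of numbers, 7 for each row, row after row: the shift along the world's x, y, z in mm, then the turn, a rotation vector about the world's x, y, z in degrees, then the finger opening in mm, from 0 to 85.4. A call has 1 to 12 rows; each row shifts and turns the commanded pose from where the row before left it; what a row does not reach is not made up. A row lasts 1/10 s, in which the tool goes at most 50 mm and 8.59 degrees, less where a joint would pass 70% of its speed; a pose out of reach is approached as far as the arm can. A call is refused whole if a number of a shift passes 50 or a number of a turn 8.59, either way. A call with a gripper value outside its range is refused whole. The fingers move at their own pace and stop on an object; "newtons" is the grip in N (left out, the last holds). Time passes only in rows, so rows that do not move let the fingers close. It gives the time, the measured TCP pose, the force, the opening and the grip force at its end, in the units of the state.
- ctrl.get_state(): the state, without advancing time (a new reading comes with each control period).
- cams.read_camera(name): name is "scene" or "side" or "wrist"; returns a dict with "color" (400x640x3 uint8, red, green, blue), "fov_y" (degrees; the focal length in pixels is half the picture's height over the tangent of half this angle, whatever the lens; pixels are square), "cx", "cy" (the principal point, pixels), "origin" and "orientation" of the camera in the world; the wrist camera has in their place "T_tool_cam" (4x4, takes a point from camera to tool coordinates, whose origin is the TCP and whose axes are the flange's). Camera axes: x right, y up, looking along -z (the intrinsics and any distortion apply to the point x, -y, -z); pixel columns grow to the right and rows downward; lengths in m; the calibration is good to about 2 mm. A picture is of the moment at which its call begins: read the wrist's pose just before it. There is no depth.
- order.sign_off(): hands the job in; it is judged then, once.
The state is a dict: "time": time; "qpos": joint angles; "dq": joint speeds; "joint_efforts": joint torques, N m; "eef_pos": TCP position; "tcp_rot": TCP orientation; "contact_force": force on the tool from outside, world axes, zero at the start; "wrist_torque": the same for the moment, N m; "opening": opening from 0.0 (shut) to 1.0 (fully open); "finger_force": force on a finger pad.
Only numpy, scipy, OpenCV 4.12 (cv2) and the standard library are available. Lean on these libraries where they do the work, as an engineer would, in place of code of your own. Each camera call takes 0.05 s, during which the arm holds its last target. There are 200 camera calls.

TASK

Stand the terminal housing whose brass pin sticks out in the nest of the green spring striker, fully down and with the pin towards the striker, and let go of it. Then draw the black handle back until the sear catches, without hauling the mechanism hard against its stop, ease it off and let go; the striker must stay cocked. Finally press the trigger on top to fire, so that the blow drives the pin home, and leave the housing in the nest and the other things on the bench where they are.

Things in the scene. Friction and masses are not known exactly. Their poses are not given: they have to be found in the camera images.
- press: The spring striker, fixed to the bench. Origin on the bench. The striker lies along its y axis, 44 mm up, and fires to +y, where the nest is; drawing goes to -y. Dark base plate 12 mm thick, x -55 to 55, y -180 to 145 mm; green housing x -30 to 30, y -60 to 45 mm, top at z = 80 mm; beyond it the nest, then a steel anvil (y 125 to 145, top at z = 58 mm).
- nest (a point): Centre of the nest's floor, on the base plate (z 12 mm above the bench); axes as press. The nest is 38 mm (x) by 44 mm (y) inside, for the 34 x 40 mm housing: 2 mm play each side. Steel lips 14 mm high and 8 mm thick on its two x sides and on the striker side; the anvil on the +y side.
- handle (a point): Point on the axis of the upright black handle, round, 18 mm in diameter, 47 mm tall (z 68 to 115 mm above the bench); the point is 15 mm below its top, at local x = 0, y = -105 mm with the striker at rest; axes as press. It moves with the striker. Free space around it: 36 mm to the green housing at rest.
- striker (a joint): Draw of the striker (m): 0 at rest, nose 7 mm short of the proud pin; negative = forward; limit 0.062. Spring 0.25 N/mm. Somewhere from 28 to 50 mm (hidden setting, differs each time) the sear catches: in the 15 mm before, the drag rises by up to 4 N, then drops; the trigger dips and pops up. Eased off, it stays there if caught (no pull left) and springs back if not.
- buffer (a joint): Squeeze of the rubber stop hidden inside the housing (m), 0 untouched. The mechanism meets it about 2 mm after the sear has caught; it resists with 5 N per mm, so the pull then rises steeply from its 7 to 13 N. Squeezed beyond 3 mm it is overloaded.
- trigger_top (a point): Centre of the top face of the trigger, a steel push pad 22 mm in diameter on top of the green housing, at local x = 0, y = -30 mm, z = 95 mm when up; axes as press.
- trigger (a joint): How far the trigger is pressed straight down (m), 0 up, 0.008 fully down; springs back up; about 2 to 4 N, a little more when cocked. Pressed 2 to 5 mm deep, the sear lets the striker go.
- work_center (a point): Centre (25 mm above its underside) of the grey terminal housing to be worked on: upright block 34 mm (x) by 40 mm (y) by 50 mm (z), 0.13 kg, whose brass pin, 10 mm in diameter, stands out by 5 mm from its -y face, 32 mm above the underside. In the nest its axes must agree with nest.
- pin_face (a point): Centre of the hole in the work housing's -y face from which the pin stands out (20 mm from the housing's axis, 32 mm above its underside); axes as work_center.
- pin (a joint): How far the pin has been driven in (m): 0 = 5 mm proud, 0.005 = flush. It sticks with about 4 N of friction.
- finished: A like housing whose pin is already flush; bystander. Origin at the centre of its underside.
- spare: A stepped grey housing without a pin, 34 x 40 x 46 mm; bystander. Origin at the centre of its underside.
- flux_tin: Open low flux tin, 60 mm wide, 17 mm high; bystander.
- tin_lid: Its green lid, a disc 62 mm wide, 6 mm high; bystander.
- screwdriver: Screwdriver lying on the bench; bystander.
- flux_brush: Brush lying on the bench; bystander.
- screw_cup: Small aluminium cup, 60 mm wide, 35 mm high; bystander.
There are look-alikes about, which are no part of the job. Leave any pink look-alike of the part that bears work_center alone.

How it is judged:
On the way, in this order (a step that is already met when the one before it is completed fails the run):
1. the housing stands in the nest, fully down, pin towards the striker and still proud, released, striker at rest (horizontal distance between work_center and nest below 0.005 m and z of work_center in the frame of nest below 0.029 m and angle between the y axis of work_center and the y axis of nest, either way round below 0.2 rad and angle between work_center's own z axis and vertical below 0.1 rad and y of pin_face in the frame of nest below 0 m and value of joint pin below 0.0025 m and contact force between the fingers and press below 0.3 N and contact force between the fingers and anything else below 0.3 N and value of joint striker below 0.008 m), for 0.2 s.
2. the striker is drawn back and stays cocked on its sear with nothing touching it, the pin still proud (value of joint striker above 0.022 m and contact force between the fingers and anything else below 0.3 N and value of joint pin below 0.0025 m and horizontal distance between work_center and nest below 0.005 m and z of work_center in the frame of nest below 0.029 m and angle between the y axis of work_center and the y axis of nest, either way round below 0.2 rad and angle between work_center's own z axis and vertical below 0.1 rad and y of pin_face in the frame of nest below 0 m), for 0.3 s.
3. the striker has fired and the pin is home (value of joint striker below 0.01 m and value of joint pin above 0.004 m and horizontal distance between work_center and nest below 0.005 m and z of work_center in the frame of nest below 0.029 m and angle between the y axis of work_center and the y axis of nest, either way round below 0.2 rad and angle between work_center's own z axis and vertical below 0.1 rad and y of pin_face in the frame of nest below 0 m), for 0.2 s.
At the end, for the whole second after the job is handed in: The pin is driven in by more than 4 mm of its 5 mm; the housing stands upright in the nest, fully down (within 4 mm), centred within 5 mm, pin towards the striker; the striker is uncocked (drawn less than 10 mm) and still; the trigger is up again (within 2 mm) (all of step 3 and value of joint trigger below 0.002 m and velocity of joint striker between -0.02 and 0.02 m/s); the robot touches nothing.
It fails at once if the mechanism is hauled against its rubber stop so hard that this is squeezed by more than 3 mm (about 25 N of pull) (value of joint buffer above 0.003 m).
It fails at once if a bystander is moved by more than 30 mm (distance of any of finished, spare, flux_tin, tin_lid, screwdriver, flux_brush, screw_cup from where it was at the start of the episode above 0.03 m).
It also fails if it takes over 54 s, if anything falls off the work surface, if the arm or the gripper's body presses on something with over 40 N, if the wrist force passes 120 N, or if a joint passes its speed limit or range.

## Working session

There is one attempt and no reset: what is moved stays moved. The work goes in short steps, Python scripts to look and compute and a tool call to move; the robot and the scene stay as the last step left them, time stands still between calls to the robot, and variables do not carry over. Pictures are saved under pics/ and viewed, at most 10 in all, crops included, and the job is handed in when it is done.

Besides the shell and the picture viewer there is one more tool, called after ">>>" in YAML: its name, and indented under it one key for each argument. move_arm: Moves the arm, as the interface text tells. Its arguments: {"type":"object","properties":{"plan":{"type":"array","items":{"type":"number"}},"newtons":{"type":"number"}},"required":["plan"]}

```bash
mkdir -p pics
cat > h.py <<'E'
import numpy as np, cv2, json
from plant import ctrl, cams, order
from scipy.spatial.transform import Rotation as R
def snap(n, tag):
    s=ctrl.get_state(); c=cams.read_camera(n)
    cv2.imwrite(f'pics/{tag}.png', c['color'][:,:,::-1])
    f=200/np.tan(np.radians(c['fov_y'])/2)
    if 'T_tool_cam' in c:
        T=np.eye(4);T[:3,:3]=R.from_quat(s['tcp_rot']).as_matrix();T[:3,3]=s['eef_pos']
        T=T@np.array(c['T_tool_cam'])
    else:
        T=np.eye(4);T[:3,:3]=R.from_quat(c['orientation']).as_matrix();T[:3,3]=c['origin']
    json.dump(dict(T=T.tolist(),f=f,cx=c['cx'],cy=c['cy']),open(f'pics/{tag}.json','w'))
    print({k:(v if np.size(v)<12 else np.shape(v)) for k,v in c.items() if k!='color'})
def pt(tag,u,v,z):
    k=json.load(open(f'pics/{tag}.json'));T=np.array(k['T'])
    d=T[:3,:3]@np.array([(u-k['cx'])/k['f'],-(v-k['cy'])/k['f'],-1]);o=T[:3,3]
    return np.round(o+d*(z-o[2])/d[2],4)
def proj(tag,p):
    k=json.load(open(f'pics/{tag}.json'));T=np.array(k['T'])
    q=T[:3,:3].T@(np.array(p)-T[:3,3])
    return np.round([k['cx']+k['f']*q[0]/-q[2], k['cy']-k['f']*q[1]/-q[2]],1)
E
python3 - <<'E'
from h import *
print(ctrl.get_state())
for n in ('scene','side','wrist'): snap(n,n+'0')
a=cv2.imread('pics/scene0.png');cv2.imwrite('pics/s0x.png',cv2.resize(a,(800,500)))
E
```

```text
{'time': 0.0, 'qpos': array([-1.49969542e-01,  2.87189984e-01,  1.57816728e+00, -1.01289278e-05,
        1.27862163e+00, -1.49983690e-01]), 'dq': array([-0.00078778,  0.00011217,  0.0007476 ,  0.00011975, -0.00094736,
       -0.00037575]), 'joint_efforts': array([-1.79628755e-04, -4.05981302e+01, -2.92628127e+01, -1.54224781e-04,
        5.81841552e-03,  3.74769741e-06]), 'eef_pos': array([6.74341314e-01, 1.47236677e-04, 2.29936239e-01]), 'tcp_rot': array([ 0.70710024,  0.70711232, -0.00071204, -0.00095737]), 'contact_force': array([-0.20674589, -0.28647669, -0.01729263]), 'wrist_torque': array([-0.01189473,  0.01073445,  0.02950582]), 'finger_force': 0.0, 'opening': 0.9978571626119259}
{'fov_y': 54.90014920354907, 'cx': 321.39351497046977, 'cy': 198.15012012141315, 'origin': array([ 0.9289178 , -0.66147576,  0.79996719]), 'orientation': array([0.38707503, 0.12004332, 0.25100196, 0.87906799])}
{'fov_y': 43.27259882419429, 'cx': 314.1968057644156, 'cy': 200.71157231991714, 'origin': array([0.21724964, 1.00389364, 1.12875068]), 'orientation': array([-0.05497711,  0.38293606,  0.91198812, -0.13643743])}
{'fov_y': 59.03975456595697, 'cx': 317.541731333313, 'cy': 198.43885724424504, 'T_tool_cam': (4, 4)}
```

View pics/s0x.png

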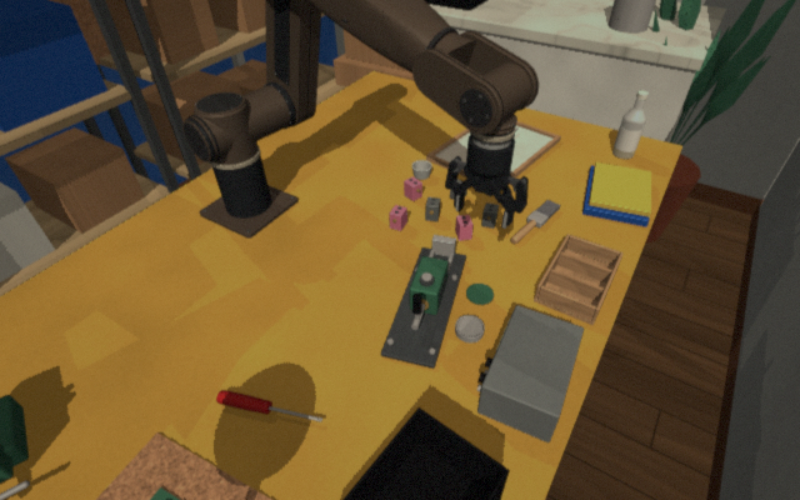

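View pics/side0.png

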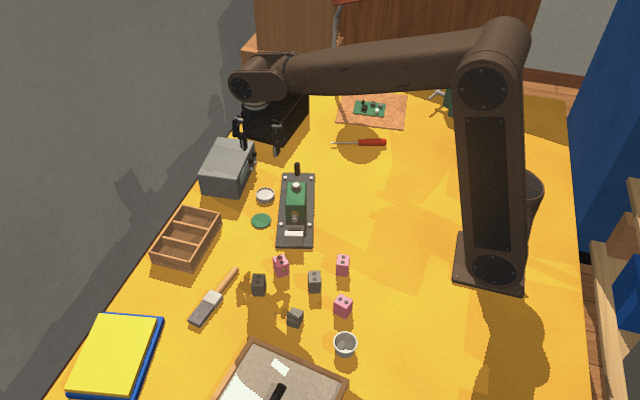

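The press shows in scene at about (430,300) of the enlarged picture and in side at (296,210). Grey candidates in side are (259,284), (314,281) and (295,317); pink look-alikes are at (281,265), (343,265) and (343,306). A close crop next.

Run:
```python
import cv2,numpy as np
a=cv2.imread('pics/side0.png')[160:340,220:380];b=cv2.imread('pics/scene0.png')[125:300,295:415]
A=cv2.resize(a,None,fx=3,fy=3,interpolation=2);B=cv2.resize(b,None,fx=2.6,fy=2.6,interpolation=2)
o=np.zeros((540,800,3),np.uint8);o[:540,:480]=A;o[:B.shape[0],485:485+B.shape[1]]=B
cv2.imwrite('pics/c1.png',o)
```

```text
(no output)
```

View pics/c1.png

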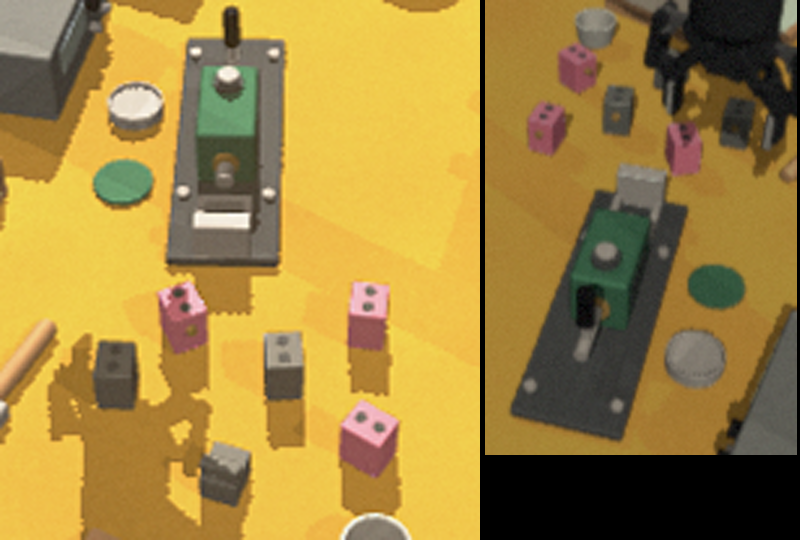

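View pics/wrist0.png

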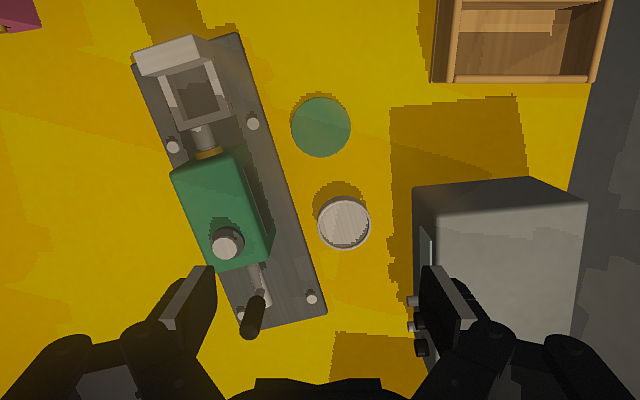

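The grey housing at side (314,280) shows a brass pin in the scene crop. The darker one at (259,284) shows none. The stepped one at (295,317) is the spare. Next I measure these.

Run:
```python
from h import *
print('G1',pt('side0',315,275.7,.05),'G2',pt('side0',258.7,278.3,.05),'spare',pt('side0',296,312,.046))
for p in [(282,264),(343,259),(343,300)]: print('pink',pt('side0',*p,.05))
P=[pt('wrist0',u,v,.012) for u,v in [(238,32),(132,68),(327,313)]];print(P)
d=P[0]-P[2];print(np.linalg.norm(d),np.degrees(np.arctan2(d[1],d[0])));d=P[0]-P[1];print(np.linalg.norm(d),np.degrees(np.arctan2(d[1],d[0])))
print('trig',pt('wrist0',227,241,.095))
# base corners from side0 crop
for p in [(187,40),(284,40),(277,264),(168,262)]: print(pt('side0',p[0]/3+220,p[1]/3+160,.012))
```

```text
G1 [0.4479 0.2225 0.05  ] G2 [0.5874 0.2744 0.05  ] spare [0.4616 0.3414 0.046 ]
pink [0.5446 0.2112 0.05  ]
pink [0.3912 0.1459 0.05  ]
pink [0.3576 0.2749 0.05  ]
[array([0.6005, 0.1244, 0.012 ]), array([0.4965, 0.093 , 0.012 ]), array([ 0.6858, -0.184 ,  0.012 ])]
0.3199791399450908 105.46085054689478
0.10863682616866165 16.800277067933774
trig [ 0.5966 -0.0502  0.095 ]
[ 0.6835 -0.179   0.012 ]
[ 0.5802 -0.211   0.012 ]
[0.4921 0.1025 0.012 ]
[0.5931 0.131  0.012 ]
```

>>> move_arm:
  plan: [-44, 30, 5, 0, 0, 0, 85, -44, 30, 5, 0, 0, 0, 85, -44, 30, 5, 0, 0, 0, 85, -42, 25, 5, 0, 0, 0, 85, 0, 0, 0, 0, 0, 0, 85]

```text
time: 0.65
eef_pos: [0.5051, 0.1118, 0.2499]
tcp_rot: [0.706, 0.708, -0.0, -0.001]
contact_force: [0.6, -0.8, -0.6]
opening: 0.996
finger_force: 0.0
```

Run:
```python
from h import *
snap('wrist','w1');print(ctrl.get_state()['eef_pos'])
print(proj('w1',[.448,.2225,.05]),proj('w1',[.5874,.2744,.05]))
```

```text
{'fov_y': 59.03975456595697, 'cx': 317.541731333313, 'cy': 198.43885724424504, 'T_tool_cam': (4, 4)}
[0.50747079 0.11056458 0.2503166 ]
[253.9  45.8] [415.  -20.1]
```

View pics/w1.png

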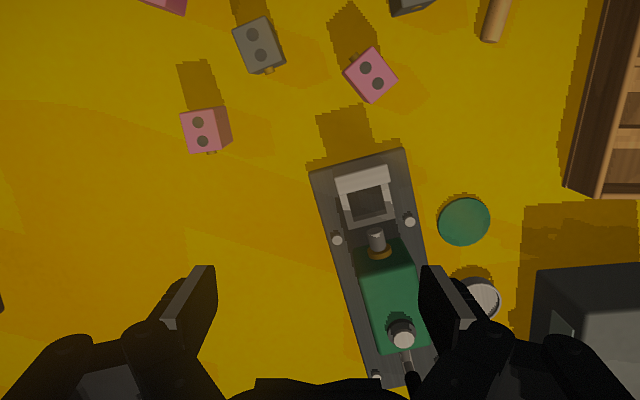

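The grey housing at (259,45) has a brass pin standing out at (267,72), so it is the work housing. The nest is at (368,200). Enlarging both for measuring.

Run:
```python
import cv2,numpy as np
a=cv2.imread('pics/w1.png')
A=cv2.resize(a[5:85,220:300],None,fx=5,fy=5,interpolation=2);B=cv2.resize(a[140:265,300:432],None,fx=3,fy=4,interpolation=2)
o=np.zeros((500,800,3),np.uint8);o[:400,:400]=A;o[:500,404:800]=B
cv2.imwrite('pics/c2.png',o)
```

```text
(no output)
```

View pics/c2.png

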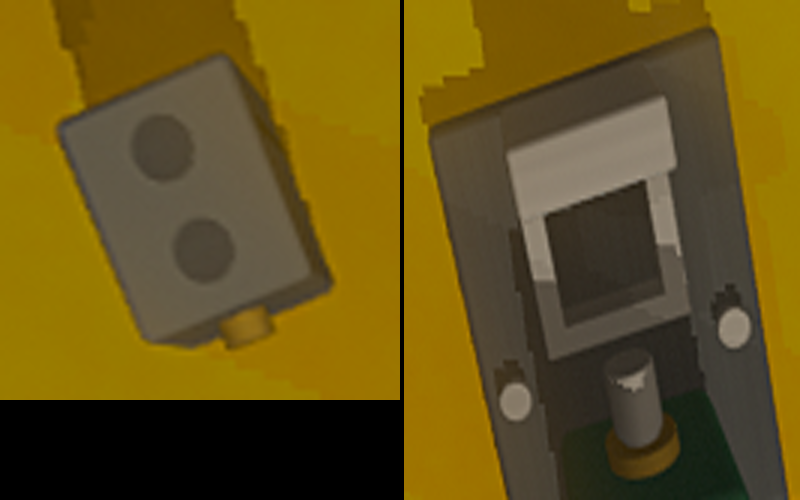

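```bash
cat > fit.py <<'E'
from h import *
from scipy.optimize import least_squares
B=lambda u,v:((u-404)/3+300,v/4+140)
obs=[('w1',B(552,357),(-27,73,26)),('w1',B(690,312),(27,73,26)),('w1',B(567,326),(-19,81,26)),('w1',B(665,290),(19,81,26)),
('w1',B(430,130),(-55,145,12)),('w1',B(716,32),(55,145,12)),('w1',(402,340),(0,-30,95)),('wrist0',(227,241),(0,-30,95)),
('wrist0',(238,32),(55,145,12)),('wrist0',(132,68),(-55,145,12)),('wrist0',(327,313),(55,-180,12))]
def loc(p,l):
    c,s=np.cos(p[2]),np.sin(p[2]);l=np.array(l)/1000
    return [p[0]+c*l[0]-s*l[1],p[1]+s*l[0]+c*l[1],l[2]]
F=lambda p:np.concatenate([proj(t,loc(p,l))-np.array(uv) for t,uv,l in obs])
if __name__=='__main__':
    r=least_squares(F,[.6,-.02,.28],loss='soft_l1',x_scale=[.01,.01,.01],diff_step=1e-3);print(r.x,np.degrees(r.x[2]));print(r.fun.reshape(-1,2).round(1).tolist())
    np.save('press.npy',r.x)
    for n,l in dict(nest=(0,103,12),handle=(0,-105,100),trig=(0,-30,95)).items(): print(n,np.round(loc(r.x,l),4))
    c=[pt('w1',u/5+220,v/5+5,.05) for u,v in [(62,130),(222,57),(310,275),(148,340)]]
    print('work',np.mean(c,0),[np.linalg.norm(c[i]-c[i-1]).round(4) for i in range(4)])
    d=(c[0]+c[1])-(c[2]+c[3]);e=c[1]+c[2]-c[0]-c[3];print(np.degrees(np.arctan2(d[1],d[0]))-90,np.degrees(np.arctan2(e[1],e[0])))
    print(ctrl.get_state()['qpos'])
E
python3 fit.py
```

```text
[ 0.58646864 -0.02835238  0.27283488] 15.63228739968327
[[-0.3, 0.1], [0.8, -0.6], [-0.1, -0.3], [0.6, 0.2], [-0.9, 0.2], [1.6, -1.6], [2.4, -0.6], [-1.7, 7.4], [-0.3, -2.0], [-2.7, -3.9], [1.7, 2.0]]
nest [0.5587 0.0708 0.012 ]
handle [ 0.6148 -0.1295  0.1   ]
trig [ 0.5946 -0.0572  0.095 ]
work [0.4509   0.222725 0.05    ] [np.float64(0.0374), np.float64(0.0311), np.float64(0.0383), np.float64(0.032)]
21.379814597118227 21.27871381510917
[ 1.90017578e-02 -7.59798131e-02  1.93485646e+00  9.87538856e-06
  1.28250947e+00  1.61262927e-02]
```

>>> move_arm:
  plan: [-19, 37, -30, 0, 0, 7.1, 60, -19, 37, -30, 0, 0, 7.1, 60, -19, 38, -30, 0, 0, 7.1, 60, 0, 0, 0, 0, 0, 0, 60, 0, 0, 0, 0, 0, 0, 60]

```text
time: 1.2
eef_pos: [0.4544, 0.218, 0.1621]
tcp_rot: [0.564, 0.826, -0.001, -0.0]
contact_force: [-0.2, -0.2, 0.6]
opening: 0.704
finger_force: 0.0
```

Run:
```python
from h import *
s=ctrl.get_state();M=R.from_quat(s['tcp_rot']).as_matrix();print(s['eef_pos'],np.degrees(np.arctan2(M[1,1],M[0,1])),M[:,2],s['opening'])
```

```text
[0.45437339 0.21797633 0.16208586] 21.339860714537284 [-1.39970313e-03 -9.27491638e-04 -9.99998590e-01] 0.7044255610935273
```

>>> move_arm:
  plan: [-3.4, 4.7, -37, 0, 0, 0, 60, 0, 0, -40, 0, 0, 0, 60, 0, 0, -40, 0, 0, 0, 60, 0, 0, -30, 0, 0, 0, 60, 0, 0, 0, 0, 0, 0, 60, 0, 0, 0, 0, 0, 0, 30, 0, 0, 0, 0, 0, 0, 25, 0, 0, 0, 0, 0, 0, 25, 0, 0, 0, 0, 0, 0, 25]
  newtons: 40

```text
time: 2.1
eef_pos: [0.4535, 0.2229, 0.0187]
tcp_rot: [0.564, 0.826, 0.002, 0.002]
contact_force: [0.9, -1.6, 6.6]
opening: 0.391
finger_force: 41.2
```

>>> move_arm:
  plan: [0, 0, 40, 0, 0, 0, 25, 0, 0, 45, 0, 0, 0, 25, 30, -42, 10, 0, 0, -2.8, 25, 30, -42, 0, 0, 0, -2.9, 25, 30, -42, 0, 0, 0, 0, 25, 15, -26, 0, 0, 0, 0, 25, 0, 0, 0, 0, 0, 0, 25, 0, 0, 0, 0, 0, 0, 25]

```text
time: 2.9
eef_pos: [0.5521, 0.075, 0.1103]
tcp_rot: [0.605, 0.796, -0.0, -0.001]
contact_force: [0.0, -0.0, -2.0]
opening: 0.391
finger_force: 40.7
```

Run:
```python
from h import *
s=ctrl.get_state();M=R.from_quat(s['tcp_rot']).as_matrix();print(s['eef_pos'],np.degrees(np.arctan2(M[1,1],M[0,1])),M[:,2],s['opening'])
for n in ('side','scene','wrist'): snap(n,n+'2')
p=s['eef_pos'];print([(t,proj(t+'2',p+[0,0,.03])) for t in ('side','scene','wrist')])
a=cv2.imread('pics/wrist2.png');u,v=proj('side2',p).astype(int);b=cv2.resize(cv2.imread('pics/side2.png')[v-55:v+55,u-40:u+40],None,fx=4,fy=4,interpolation=2)
u,v=proj('scene2',p).astype(int);c=cv2.resize(cv2.imread('pics/scene2.png')[v-55:v+55,u-40:u+40],None,fx=4,fy=4,interpolation=2)
print(proj('side2',p)); cv2.imwrite('pics/c3.png',np.hstack([b,c]))
```

```text
[0.55209907 0.07501058 0.11033368] 15.51567334500707 [-1.02925580e-03  5.95345252e-04 -9.99999293e-01] 0.3908170613084643
{'fov_y': 43.27259882419429, 'cx': 314.1968057644156, 'cy': 200.71157231991714, 'origin': array([0.21724964, 1.00389364, 1.12875068]), 'orientation': array([-0.05497711,  0.38293606,  0.91198812, -0.13643743])}
{'fov_y': 54.90014920354907, 'cx': 321.39351497046977, 'cy': 198.15012012141315, 'origin': array([ 0.9289178 , -0.66147576,  0.79996719]), 'orientation': array([0.38707503, 0.12004332, 0.25100196, 0.87906799])}
{'fov_y': 59.03975456595697, 'cx': 317.541731333313, 'cy': 198.43885724424504, 'T_tool_cam': (4, 4)}
[('side', array([294.6, 205.8])), ('scene', array([352.9, 174.1])), ('wrist', array([316.8, 309.8]))]
[294.8 213.3]
```

View pics/c3.png

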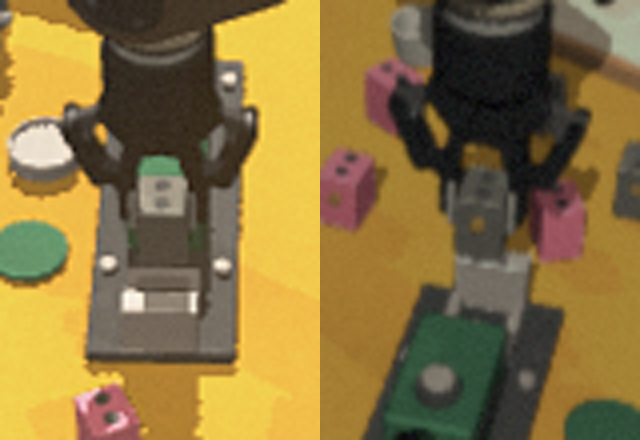

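The housing is held upright with its pin facing the striker. Viewing the wrist picture for its in-hand offset and the nest.

Run:
```python
import cv2
a=cv2.imread('pics/wrist2.png')[200:400,210:430]
cv2.imwrite('pics/c4.png',cv2.resize(a,(660,600),interpolation=2))
```

```text
(no output)
```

View pics/c4.png

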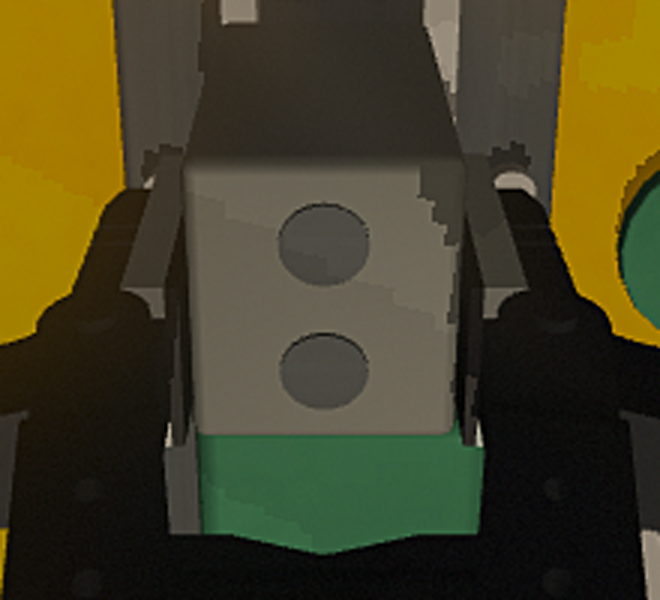

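Run:
```python
from h import *
from fit import loc
q=np.load('press.npy')
c=[pt('wrist2',210+x/3,200+y/3,.1416) for x,y in [(185,160),(463,160),(453,435),(200,435)]]
print(c,[np.linalg.norm(c[i]-c[i-1]).round(4) for i in range(4)])
m=np.mean(c,0);print(m,'go',loc(q,(0,103,12))[:2]-m[:2])
d=(c[0]+c[1])-(c[2]+c[3]);print(np.degrees(np.arctan2(d[1],d[0]))-90,np.degrees(q[2]))
for l in [(-55,100,12),(55,100,12)]: print(proj('wrist2',loc(q,l)),'vs rows')
for l in [(-55,60,12),(55,60,12)]: print(((proj('wrist2',loc(q,l))-[210,200])*3).round())
# scene/side predictions of pin axis & anvil top centre
print(((proj('scene2',loc(q,(0,135,58)))-proj('scene2',ctrl.get_state()['eef_pos'].tolist())).round(1)*4+[480,220]), 'side anvil',((proj('side2',loc(q,(0,135,58)))-proj('side2',ctrl.get_state()['eef_pos'])).round(1)*4+[160,220]))
```

```text
[array([0.5304, 0.0939, 0.1416]), array([0.5616, 0.1027, 0.1416]), array([0.5725, 0.0652, 0.1416]), array([0.5413, 0.0564, 0.1416])] [np.float64(0.0391), np.float64(0.0324), np.float64(0.0391), np.float64(0.0324)]
[0.55145 0.07955 0.1416 ] go [ 0.00726399 -0.00871226]
16.20738673539907 15.63228739968327
[249.  212.2] vs rows
[400.3 212.2] vs rows
[127. 184.]
[559. 184.]
[492.4 255.2] side anvil [152.4 295.6]
```

```bash
cat > prof.py <<'E'
from h import *
from fit import loc
q=np.load('press.npy')
def prof(tag,x,z,ys):
    im=cv2.imread(f'pics/{tag}.png');o=[]
    for y in ys:
        u,v=proj(tag,loc(q,(x,y,z))); 
        if 0<=u<639 and 0<=v<399: o.append((y,*map(int,im[int(round(v)),int(round(u))])))
    return o
E
python3 - <<'E'
from prof import *
for t in ('wrist2','w1','wrist0','side2'):
    for x in (-40,40): print(t,x,[a for a in prof(t,x,12,range(137,156,1))])
for t in ('wrist2','w1','side2'): print(t,'anvil',prof(t,0,58,range(117,152,2)))
E
```

```text
wrist2 -40 [(137, 56, 82, 98), (138, 55, 82, 98), (139, 53, 82, 98), (140, 55, 83, 99), (141, 54, 82, 99), (142, 57, 85, 100), (143, 51, 81, 97), (144, 36, 73, 91), (145, 32, 70, 90), (146, 24, 66, 84), (147, 16, 76, 101), (148, 0, 98, 134), (149, 0, 98, 133), (150, 0, 97, 133), (151, 0, 99, 134), (152, 0, 99, 135), (153, 0, 99, 135), (154, 0, 99, 135), (155, 0, 99, 135)]
wrist2 40 [(137, 58, 74, 82), (138, 58, 75, 85), (139, 57, 75, 85), (140, 58, 76, 86), (141, 57, 78, 88), (142, 56, 77, 89), (143, 53, 76, 88), (144, 41, 68, 81), (145, 36, 65, 81), (146, 29, 61, 77), (147, 25, 64, 82), (148, 0, 97, 133), (149, 0, 97, 132), (150, 0, 98, 133), (151, 0, 98, 133), (152, 0, 98, 133), (153, 0, 99, 133), (154, 0, 99, 133), (155, 0, 98, 132)]
w1 -40 [(137, 52, 75, 88), (138, 54, 78, 90), (139, 54, 79, 91), (140, 52, 76, 89), (141, 52, 76, 89), (142, 54, 77, 90), (143, 44, 70, 85), (144, 33, 63, 79), (145, 25, 58, 74), (146, 20, 57, 75), (147, 21, 62, 81), (148, 0, 95, 131), (149, 0, 92, 127), (150, 0, 91, 126), (151, 0, 92, 127), (152, 0, 91, 127), (153, 0, 92, 127), (154, 0, 92, 127), (15
[... 2427 characters left out ...]
 32, 46, 55), (125, 27, 39, 48), (127, 120, 137, 149), (129, 116, 133, 146), (131, 113, 131, 143), (133, 114, 131, 143), (135, 114, 133, 144), (137, 112, 130, 142), (139, 109, 127, 139), (141, 111, 129, 142), (143, 114, 132, 144), (145, 69, 84, 95), (147, 44, 59, 71), (149, 45, 62, 72), (151, 46, 61, 71)]
side2 anvil [(117, 78, 92, 103), (119, 81, 95, 107), (121, 81, 95, 107), (123, 60, 72, 83), (125, 60, 72, 83), (127, 107, 123, 135), (129, 107, 123, 135), (131, 119, 131, 147), (133, 119, 131, 147), (135, 117, 131, 145), (137, 117, 131, 145), (139, 117, 133, 145), (141, 117, 133, 145), (143, 128, 144, 156), (145, 128, 144, 156), (147, 95, 109, 122), (149, 95, 109, 122), (151, 87, 100, 111)]
```

Run:
```python
from h import *
from fit import loc
q=np.load('press.npy');s=ctrl.get_state();p=s['eef_pos'];print(p)
for z in (.1396,.1416,.1436): print(z,np.mean([pt('wrist2',210+x/3,200+y/3,z) for x,y in [(185,160),(463,160),(453,435),(200,435)]],0))
us,vs=proj('side2',p).astype(int);uc,vc=proj('scene2',p).astype(int)
yax=np.array([-np.sin(q[2]),np.cos(q[2]),0])
print('side top',pt('side2',us-40+163/4,vs-55+193/4,.1416))
pin=pt('scene2',uc-40+(478-320)/4,vc-55+225/4,.1236);print('scene pin tip',pin,'->centre',pin+.0245*yax)
print('scene anvil corners/side anvil check',pt('side2',us-40+159/4,vs-55+300/4,.058),loc(q,(0,135,58)))
```

```text
[0.55151175 0.0763952  0.11021682]
0.1396 [0.551825 0.07825  0.1396  ]
0.1416 [0.55145 0.07955 0.1416 ]
0.1436 [0.551075 0.08085  0.1436  ]
side top [0.5507 0.0777 0.1416]
scene pin tip [0.5585 0.057  0.1236] ->centre [0.55189817 0.08059377 0.1236    ]
scene anvil corners/side anvil check [0.5476 0.102  0.058 ] [np.float64(0.5500911935990564), np.float64(0.10165408616109434), np.float64(0.058)]
```

>>> move_arm:
  plan: [7, -7.5, 0, 0, 0, 0, 25, 0, 0, 0, 0, 0, 0, 25, 0, 0, 0, 0, 0, 0, 25, 0, 0, -20, 0, 0, 0, 25, 0, 0, -20, 0, 0, 0, 25, 0, 0, -15, 0, 0, 0, 25, 0, 0, 0, 0, 0, 0, 25, 0, 0, 0, 0, 0, 0, 25, 0, 0, 0, 0, 0, 0, 25]

```text
time: 3.95
eef_pos: [0.5605, 0.0677, 0.0567]
tcp_rot: [0.605, 0.797, 0.001, 0.001]
contact_force: [0.1, -0.7, -1.6]
opening: 0.394
finger_force: 40.6
```

Run:
```python
from h import *
s=ctrl.get_state();print(s['eef_pos'],s['contact_force'],s['wrist_torque'])
snap('wrist','w3')
a=cv2.imread('pics/w3.png')[150:400,180:455]
cv2.imwrite('pics/c5.png',cv2.resize(a,(660,600),interpolation=2))
```

```text
[0.56048743 0.06774449 0.05666534] [ 0.08116922 -0.66461721 -1.63828752] [ 0.02055833 -0.04283413 -0.03179124]
{'fov_y': 59.03975456595697, 'cx': 317.541731333313, 'cy': 198.43885724424504, 'T_tool_cam': (4, 4)}
```

View pics/c5.png

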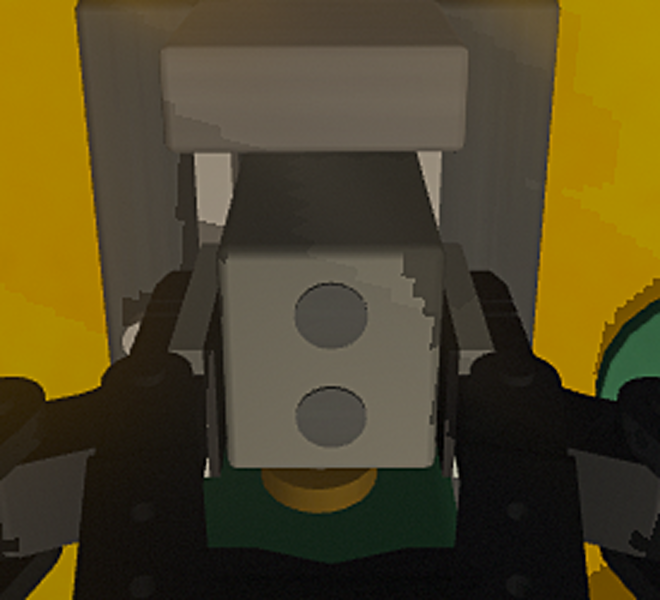

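Run:
```python
from h import *
s=ctrl.get_state();print(s['eef_pos'],s['opening'])
P=lambda x,y,z:pt('w3',180+x/2.4,150+y/2.4,z)
th=np.load('press.npy')[2];Rt=np.array([[np.cos(th),np.sin(th),0],[-np.sin(th),np.cos(th),0],[0,0,1]])
h=np.array([Rt@P(x,y,.088) for x,y in [(220,250),(442,250),(433,467),(230,467)]])*1000
a=np.array([Rt@P(x,y,.058) for x,y in [(163,47),(467,47),(462,150),(168,150)]])*1000
b=np.array([Rt@P(x,y,.012) for x,y in [(103,300),(541,300)]])*1000
l=np.array([Rt@P(x,y,.026) for x,y in [(193,190),(442,190)]])*1000
print('housing',h.round(1).tolist(),h.mean(0));print('anvil',a.round(1).tolist(),a.mean(0));print('base',b,b.mean(0),'lips',l,l.mean(0))
print('tcp',Rt@s['eef_pos']*1000, json.load(open('pics/w3.json'))['T'])
q=np.load('press.npy');print('press origin',Rt@np.array([q[0],q[1],0])*1000)
```

```text
[0.56057598 0.06770098 0.05682245] 0.38671484949122126
housing [[542.4, -63.3, 88.0], [574.8, -63.3, 88.0], [574.9, -102.0, 88.0], [542.4, -101.9, 88.0]] [558.62113291 -82.63403047  88.        ]
anvil [[530.0, -40.2, 58.0], [582.0, -40.2, 58.0], [582.0, -59.0, 58.0], [529.7, -58.9, 58.0]] [555.9267929  -49.58557314  58.        ]
base [[ 501.62432339 -116.26967868   12.        ]
 [ 611.43307232 -116.46629585   12.        ]] [ 556.52869786 -116.36798726   12.        ] lips [[528.1727842  -80.39657972  26.        ]
 [583.39300818 -80.47942598  26.        ]] [555.78289619 -80.43800285  26.        ]
tcp [558.08364165 -85.85745036  56.82244513] [[0.9633040965991797, -0.2543238669519979, -0.08581717878035665, 0.5393110083373511], [0.2684061662343004, 0.9148999410811645, 0.3015231794358196, 0.14464488755984345], [0.00182959084012144, -0.3134923739236139, 0.9495889553323025, 0.19934079783706038], [0.0, 0.0, 0.0, 1.0]]
press origin [ 557.13576824 -185.33498047    0.        ]
```

The picture shows the housing top (331,360) about 2.6 mm to local +x of the anvil and nest midline (315,100). I'll correct that and descend.

>>> move_arm:
  plan: [-2.8, 0.4, 0, 0, 0, 0, 25, 0, 0, 0, 0, 0, 0, 25, 0, 0, 0, 0, 0, 0, 25, 0, 0, -7, 0, 0, 0, 25, 0, 0, -7, 0, 0, 0, 25, 0, 0, 0, 0, 0, 0, 25, 0, 0, 0, 0, 0, 0, 25]

```text
time: 4.7
eef_pos: [0.5563, 0.0681, 0.0408]
tcp_rot: [0.605, 0.797, -0.0, -0.001]
contact_force: [-0.3, -1.6, -1.4]
opening: 0.393
finger_force: 40.6
```

>>> move_arm:
  plan: [0, 0, -4, 0, 0, 0, 25, 0, 0, -3, 0, 0, 0, 25, 0, 0, -3, 0, 0, 0, 25, 0, 0, 0, 0, 0, 0, 25, 0, 0, 0, 0, 0, 0, 25]

```text
time: 5.2
eef_pos: [0.5567, 0.0681, 0.0314]
tcp_rot: [0.605, 0.797, -0.0, -0.0]
contact_force: [-0.0, 0.5, -1.1]
opening: 0.39
finger_force: 40.6
```

Close to the floor, no jam yet.

>>> move_arm:
  plan: [0, 0, -1, 0, 0, 0, 25, 0, 0, -1, 0, 0, 0, 25, 0, 0, 0, 0, 0, 0, 25, 0, 0, 0, 0, 0, 0, 25]

```text
time: 5.6
eef_pos: [0.557, 0.0681, 0.0307]
tcp_rot: [0.605, 0.797, -0.0, 0.0]
contact_force: [-2.3, 0.5, 4.9]
opening: 0.39
finger_force: 41.3
```

>>> move_arm:
  plan: [0, 0, 0, 0, 0, 0, 60, 0, 0, 0, 0, 0, 0, 60, 0, 0, 0, 0, 0, 0, 60, 0, 0, 40, 0, 0, 0, 60, 0, 0, 45, 0, 0, 0, 60, 0, 0, 40, 0, 0, 0, 60, 10, -35, 0, 0, 0, 0, 60, 12, -40, 0, 0, 0, 0, 60, 12, -40, 0, 0, 0, 0, 60, 12, -40, 0, 0, 0, 0, 60, 10, -40, 0, 0, 0, 0, 60, 0, 0, 0, 0, 0, 0, 60]

```text
time: 6.8
eef_pos: [0.6137, -0.1317, 0.1546]
tcp_rot: [0.607, 0.795, -0.0, 0.001]
contact_force: [-0.1, 0.8, -0.9]
opening: 0.697
finger_force: 0.0
```

Run:
```python
from h import *
import time
for i in range(3): snap('side',f'side{4+i}') if i<2 else snap('wrist','w5')
s=ctrl.get_state();print(s['eef_pos'],s['contact_force'])
th=np.load('press.npy')[2];c,sn=np.cos(th),np.sin(th)
def L(x,y,z): x+=556;y-=184.5;return [(c*x-sn*y)/1000,(sn*x+c*y)/1000,z/1000]
print('side handle top',proj('side5',L(0,-105,115)),'nest top',proj('side5',L(0,103,62)),'w5 handle',proj('w5',L(0,-105,115)), proj('w5',L(0,103,62)), proj('w5',L(0,-30,95)))
# crop wrist & side
u,v=proj('side5',L(0,0,60)).astype(int)
A=cv2.resize(cv2.imread('pics/side5.png')[v-65:v+55,u-40:u+40],None,fx=4,fy=4,interpolation=2)
B=cv2.resize(cv2.imread('pics/w5.png')[0:400,160:480],None,fx=1.2,fy=1.2)
o=np.zeros((480,710,3),np.uint8);o[:,:320]=A;o[:,322:706]=B;cv2.imwrite('pics/c6.png',o);print(u,v)
```

```text
{'fov_y': 43.27259882419429, 'cx': 314.1968057644156, 'cy': 200.71157231991714, 'origin': array([0.21724964, 1.00389364, 1.12875068]), 'orientation': array([-0.05497711,  0.38293606,  0.91198812, -0.13643743])}
{'fov_y': 43.27259882419429, 'cx': 314.1968057644156, 'cy': 200.71157231991714, 'origin': array([0.21724964, 1.00389364, 1.12875068]), 'orientation': array([-0.05497711,  0.38293606,  0.91198812, -0.13643743])}
{'fov_y': 59.03975456595697, 'cx': 317.541731333313, 'cy': 198.43885724424504, 'T_tool_cam': (4, 4)}
[ 0.61232789 -0.12651029  0.15394602] [-0.49065578  0.27850995  0.66540357]
side handle top [296.9 163. ] nest top [293.9 223.7] w5 handle [317.5 234.7] [ 316.3 -174.6] [317.1  94.2]
295 199
```

View pics/c6.png

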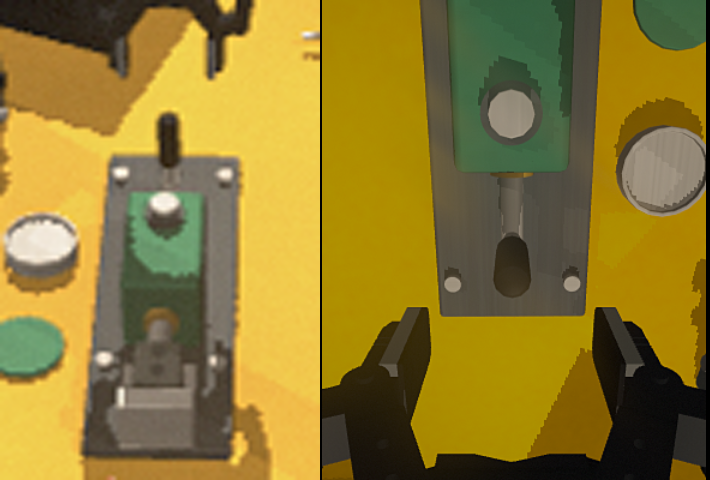

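Housing seated in the nest (crop 160,370). The handle top at wrist (318,233) and the trigger at (317,94) match predictions within 2 px. Descending on the handle.

>>> move_arm:
  plan: [1, -2.5, -24, 0, 0, 0, 50, 0, 0, -24, 0, 0, 0, 50, 0, 0, -24, 0, 0, 0, 50, 0, 0, 0, 0, 0, 0, 50, 0, 0, 0, 0, 0, 0, 50, 0, 0, 0, 0, 0, 0, 12, 0, 0, 0, 0, 0, 0, 12, 0, 0, 0, 0, 0, 0, 12, 0, 0, 0, 0, 0, 0, 12]
  newtons: 60

```text
time: 7.85
eef_pos: [0.6136, -0.1301, 0.0847]
tcp_rot: [0.604, 0.797, -0.001, 0.0]
contact_force: [-2.6, -0.8, 5.2]
opening: 0.188
finger_force: 58.7
```

>>> move_arm:
  plan: [1.1, -3.9, 0, 0, 0, 0, 12, 1.1, -3.9, 0, 0, 0, 0, 12, 1.1, -3.9, 0, 0, 0, 0, 12, 1.1, -3.9, 0, 0, 0, 0, 12, 1.1, -3.9, 0, 0, 0, 0, 12, 0, 0, 0, 0, 0, 0, 12, 0, 0, 0, 0, 0, 0, 12]

```text
time: 8.55
eef_pos: [0.6187, -0.1483, 0.0847]
tcp_rot: [0.605, 0.797, -0.0, -0.001]
contact_force: [-5.7, 3.6, 7.2]
opening: 0.188
finger_force: 59.0
```

>>> move_arm:
  plan: [0.5, -1.9, 0, 0, 0, 0, 12, 0.6, -2, 0, 0, 0, 0, 12, 0.5, -1.9, 0, 0, 0, 0, 12, 0, 0, 0, 0, 0, 0, 12, 0, 0, 0, 0, 0, 0, 12]

```text
time: 9.05
eef_pos: [0.6199, -0.1526, 0.0846]
tcp_rot: [0.605, 0.797, 0.0, -0.003]
contact_force: [-6.5, 5.9, 8.0]
opening: 0.189
finger_force: 59.2
```

>>> move_arm:
  plan: [0.5, -1.9, 0, 0, 0, 0, 12, 0.5, -1.9, 0, 0, 0, 0, 12, 0, 0, 0, 0, 0, 0, 12, 0, 0, 0, 0, 0, 0, 12]

```text
time: 9.45
eef_pos: [0.621, -0.1565, 0.0847]
tcp_rot: [0.605, 0.797, 0.0, -0.002]
contact_force: [-5.5, 6.3, 7.5]
opening: 0.19
finger_force: 59.1
```

>>> move_arm:
  plan: [0.5, -1.9, 0, 0, 0, 0, 12, 0.3, -1, 0, 0, 0, 0, 12, 0, 0, 0, 0, 0, 0, 12, 0, 0, 0, 0, 0, 0, 12]

```text
time: 9.85
eef_pos: [0.6218, -0.1593, 0.0846]
tcp_rot: [0.605, 0.797, 0.001, -0.003]
contact_force: [-5.7, 7.1, 7.4]
opening: 0.193
finger_force: 59.1
```

>>> move_arm:
  plan: [0.3, -1, 0, 0, 0, 0, 12, 0.3, -1, 0, 0, 0, 0, 12, 0, 0, 0, 0, 0, 0, 12, 0, 0, 0, 0, 0, 0, 12]

```text
time: 10.25
eef_pos: [0.6226, -0.1619, 0.0847]
tcp_rot: [0.604, 0.797, 0.0, -0.002]
contact_force: [-5.6, 4.6, 6.6]
opening: 0.192
finger_force: 58.9
```

>>> move_arm:
  plan: [0.3, -1, 0, 0, 0, 0, 12, 0.3, -1, 0, 0, 0, 0, 12, 0, 0, 0, 0, 0, 0, 12, 0, 0, 0, 0, 0, 0, 12]

```text
time: 10.65
eef_pos: [0.6229, -0.1633, 0.0847]
tcp_rot: [0.605, 0.797, 0.001, -0.003]
contact_force: [-6.6, 8.4, 7.9]
opening: 0.194
finger_force: 59.1
```

>>> move_arm:
  plan: [-0.3, 1, 0, 0, 0, 0, 12, -0.3, 1, 0, 0, 0, 0, 12, -0.3, 1, 0, 0, 0, 0, 12, 0, 0, 0, 0, 0, 0, 12, 0, 0, 0, 0, 0, 0, 12]

```text
time: 11.15
eef_pos: [0.6225, -0.1619, 0.0847]
tcp_rot: [0.604, 0.797, -0.0, -0.001]
contact_force: [-4.4, 2.3, 6.4]
opening: 0.195
finger_force: 58.8
```

>>> move_arm:
  plan: [-0.3, 1, 0, 0, 0, 0, 12, -0.2, 0.8, 0, 0, 0, 0, 12, 0, 0, 0, 0, 0, 0, 12, 0, 0, 0, 0, 0, 0, 12]

```text
time: 11.55
eef_pos: [0.6226, -0.1617, 0.0847]
tcp_rot: [0.604, 0.797, -0.001, 0.001]
contact_force: [-5.2, -1.2, 5.2]
opening: 0.192
finger_force: 58.8
```

The pull is zero at about 32 mm of draw, so the sear has caught. Releasing and rising.

>>> move_arm:
  plan: [0, 0, 0, 0, 0, 0, 50, 0, 0, 0, 0, 0, 0, 50, 0, 0, 0, 0, 0, 0, 50, 0, 0, 0, 0, 0, 0, 50, 0, 0, 30, 0, 0, 0, 50, 0, 0, 40, 0, 0, 0, 50, 0, 0, 0, 0, 0, 0, 50, 0, 0, 0, 0, 0, 0, 0, 0, 0, 0, 0, 0, 0, 0, 0, 0, 0, 0, 0, 0, 0]

```text
time: 12.55
eef_pos: [0.6214, -0.1601, 0.1504]
tcp_rot: [0.605, 0.797, -0.0, -0.002]
contact_force: [-0.3, -0.3, -0.3]
opening: 0.076
finger_force: 0.0
```

Run:
```python
from h import *
snap('side','side7');snap('scene','sc7');s=ctrl.get_state();print(s['eef_pos'],s['opening'])
th=np.load('press.npy')[2];c,sn=np.cos(th),np.sin(th)
def L(x,y,z): x+=556;y-=184.5;return [(c*x-sn*y)/1000,(sn*x+c*y)/1000,z/1000]
# darkness profile along handle top path, side view
for t in ('side5','side7'):
    g=cv2.cvtColor(cv2.imread(f'pics/{t}.png'),6);print(t,[(y,int(g[tuple(proj(t,L(0,y,112))[::-1].round().astype(int))])) for y in range(-155,-90,5)])
print('trigger delta',np.array(L(0,-30,95))-s['eef_pos'])
```

```text
{'fov_y': 43.27259882419429, 'cx': 314.1968057644156, 'cy': 200.71157231991714, 'origin': array([0.21724964, 1.00389364, 1.12875068]), 'orientation': array([-0.05497711,  0.38293606,  0.91198812, -0.13643743])}
{'fov_y': 54.90014920354907, 'cx': 321.39351497046977, 'cy': 198.15012012141315, 'origin': array([ 0.9289178 , -0.66147576,  0.79996719]), 'orientation': array([0.38707503, 0.12004332, 0.25100196, 0.87906799])}
[ 0.62163767 -0.16025561  0.15079588] 0.0015395604872237604
side5 [(-155, 204), (-150, 203), (-145, 204), (-140, 202), (-135, 203), (-130, 204), (-125, 205), (-120, 188), (-115, 96), (-110, 61), (-105, 67), (-100, 45), (-95, 42)]
side7 [(-155, 210), (-150, 122), (-145, 67), (-140, 65), (-135, 49), (-130, 48), (-125, 39), (-120, 46), (-115, 45), (-110, 44), (-105, 45), (-100, 42), (-95, 46)]
trigger delta [-0.02840391  0.10351095 -0.05579588]
```

>>> move_arm:
  plan: [-9.4, 34.5, 0, 0, 0, 0, 0, -9.5, 34.5, 0, 0, 0, 0, 0, -9.5, 34.5, 0, 0, 0, 0, 0, 0, 0, -30, 0, 0, 0, 0, 0, 0, -12, 0, 0, 0, 0, 0, 0, 0, 0, 0, 0, 0, 0, 0, 0, 0, 0, 0, 0, 0, 0, 0, 0, 0, 0, 0]

```text
time: 13.45
eef_pos: [0.595, -0.058, 0.1116]
tcp_rot: [0.605, 0.796, 0.0, 0.001]
contact_force: [-0.3, 0.4, -0.6]
opening: -0.0
finger_force: 0.0
```

>>> move_arm:
  plan: [-1.5, 1, -7, 0, 0, 0, 0, 0, 0, -7, 0, 0, 0, 0, 0, 0, 0, 0, 0, 0, 0, 0, 0, -3, 0, 0, 0, 0, 0, 0, -3, 0, 0, 0, 0, 0, 0, 0, 0, 0, 0, 0, 0, 0, 0, 0, 0, 0, 0]

```text
time: 14.15
eef_pos: [0.5928, -0.0562, 0.0909]
tcp_rot: [0.605, 0.797, 0.0, 0.0]
contact_force: [-0.3, -0.5, 3.4]
opening: -0.004
finger_force: 1.3
```

>>> move_arm:
  plan: [0, 0, -1.5, 0, 0, 0, 0, 0, 0, -1, 0, 0, 0, 0, 0, 0, 0, 0, 0, 0, 0, 0, 0, 0, 0, 0, 0, 0]

```text
time: 14.55
eef_pos: [0.5928, -0.0562, 0.0883]
tcp_rot: [0.605, 0.797, 0.0, 0.0]
contact_force: [1.2, -0.8, 3.7]
opening: 0.004
finger_force: 1.7
```

>>> move_arm:
  plan: [0, 0, 15, 0, 0, 0, 0, 0, 0, 40, 0, 0, 0, 0, 10, -30, 40, 0, 0, 0, 0, 10, -40, 20, 0, 0, 0, 0, 15, -50, 0, 0, 0, 0, 0, 0, 0, 0, 0, 0, 0, 0, 0, 0, 0, 0, 0, 0, 0, 0, 0, 0, 0, 0, 0, 0]

```text
time: 15.35
eef_pos: [0.6259, -0.1722, 0.2014]
tcp_rot: [0.604, 0.797, -0.0, -0.001]
contact_force: [0.4, 0.5, 1.3]
opening: -0.001
finger_force: 0.0
```

Run:
```python
from h import *
snap('side','side8');snap('wrist','w8')
th=np.load('press.npy')[2];c,sn=np.cos(th),np.sin(th)
def L(x,y,z): x+=556;y-=184.5;return [(c*x-sn*y)/1000,(sn*x+c*y)/1000,z/1000]
for t in ('side5','side7','side8'):
    im=cv2.imread(f'pics/{t}.png');g=cv2.cvtColor(im,6);print(t,[(y,int(g[tuple(proj(t,L(0,y,112))[::-1].round().astype(int))])) for y in range(-155,-90,5)])
    print('nose/pin',[im[tuple(proj(t,L(0,y,48))[::-1].round().astype(int))].tolist() for y in range(60,86,3)])
    print('top',[int(g[tuple(proj(t,L(0,y,62))[::-1].round().astype(int))]) for y in range(76,132,4)])
    print('trigger top col',[(z,int(g[tuple(proj(t,L(0,-30,z))[::-1].round().astype(int))])) for z in range(80,112,3)])
print(ctrl.get_state()['eef_pos'])
```

```text
{'fov_y': 43.27259882419429, 'cx': 314.1968057644156, 'cy': 200.71157231991714, 'origin': array([0.21724964, 1.00389364, 1.12875068]), 'orientation': array([-0.05497711,  0.38293606,  0.91198812, -0.13643743])}
{'fov_y': 59.03975456595697, 'cx': 317.541731333313, 'cy': 198.43885724424504, 'T_tool_cam': (4, 4)}
side5 [(-155, 204), (-150, 203), (-145, 204), (-140, 202), (-135, 203), (-130, 204), (-125, 205), (-120, 188), (-115, 96), (-110, 61), (-105, 67), (-100, 45), (-95, 42)]
nose/pin [[97, 110, 122], [94, 109, 121], [96, 108, 120], [96, 108, 120], [81, 95, 103], [61, 77, 84], [60, 74, 83], [56, 69, 80], [56, 69, 80]]
top [120, 122, 96, 77, 75, 71, 81, 88, 72, 71, 75, 87, 87, 67]
trigger top col [(80, 78), (83, 136), (86, 223), (89, 223), (92, 239), (95, 236), (98, 236), (101, 236), (104, 227), (107, 123), (110, 130)]
side7 [(-155, 210), (-150, 122), (-145, 67), (-140, 65), (-135, 49), (-130, 48), (-125, 39), (-120, 46), (-115, 45), (-110, 44), (-105, 45), (-100, 42), (-95, 46)]
nose/pin [[42, 83, 109], [39, 83, 111], [45, 76, 83], [45, 76, 83], [60, 81, 83], [66, 79, 88], [58, 72, 80], [57, 70, 79], [57, 70, 79]]
top [90, 75, 79, 80, 73, 71, 85, 89, 72, 71, 78, 91, 91, 71]
trigger top col [(80, 77), (83, 115), (86, 159), (89, 159), (92, 179), (95, 178), (98, 170), (101, 170), (104, 136), (107, 131), (110, 130)]
side8 [(-155, 203), (-150, 202), (-145, 201), (-140, 202), (-135, 202), (-130, 200), (-125, 206), (-120, 188), (-115, 95), (-110, 61), (-105, 67), (-100, 52), (-95, 44)]
nose/pin [[97, 110, 119], [93, 109, 118], [91, 105, 118], [91, 105, 118], [76, 91, 102], [70, 84, 93], [61, 73, 82], [59, 72, 79], [59, 72, 79]]
top [119, 120, 93, 85, 74, 73, 78, 91, 78, 71, 67, 78, 98, 72]
trigger top col [(80, 81), (83, 112), (86, 132), (89, 132), (92, 128), (95, 129), (98, 128), (101, 128), (104, 131), (107, 132), (110, 127)]
[ 0.62612766 -0.17180572  0.20160476]
```

Run:
```python
from h import *
snap('scene','sc9')
th=np.load('press.npy')[2];c,sn=np.cos(th),np.sin(th)
def L(x,y,z): x+=556;y-=184.5;return [(c*x-sn*y)/1000,(sn*x+c*y)/1000,z/1000]
u,v=proj('sc7',L(0,80,46)).round().astype(int);print(u,v,proj('sc7',L(0,83,62)),proj('sc7',L(0,45,80)))
for t in ('sc7','sc9'):
    im=cv2.imread(f'pics/{t}.png').astype(int);print(t);print((im[v-7:v+8,u-5:u+6,2]-im[v-7:v+8,u-5:u+6,0]))
s=ctrl.get_state();print(s['contact_force'],s['time'])
```

```text
{'fov_y': 54.90014920354907, 'cx': 321.39351497046977, 'cy': 198.15012012141315, 'origin': array([ 0.9289178 , -0.66147576,  0.79996719]), 'orientation': array([0.38707503, 0.12004332, 0.25100196, 0.87906799])}
351 206 [351.2 201.4] [348.2 205.7]
sc7
[[-1 -3 -2  5  4  2  3  3  4  7  7]
 [-1 -1 -3  2  1  3  6  4  9  6  6]
 [-2  1 -3  2  4  6  5  8  6  5  9]
 [-1 -4  1  1  2  4  4  3  3  8  5]
 [ 2 -3  1  5  6  4  0  5  4  6  6]
 [ 0  1  1  2 12 16  6  9  2  4  3]
 [-1 -1  2  2 12 25 15  6  2  4  4]
 [-2  0 -2  4  8 21 18  9  3  1  5]
 [ 0  3  1  4  6  8 11  3  4  0  0]
 [-1 -1  1  5  3  8  6  3  2  3  1]
 [ 0  2  1  5  6  5  5  3  4  3  1]
 [ 0  1  4  5  8  1  5  5  4  2  5]
 [-3 -2  3  5  4  3  5  1  4  7  6]
 [-1  0  3  6  5  1  6  1  3  2  4]
 [-3  4  6  3  4  5  3  1 -2  1  1]]
sc9
[[  3   4   5   3   2   3   0  -2  -1   0   2]
 [  3   4   5   6   4   2  -4  -3   1   2   0]
 [  3   3   6   4   4   2  -1  -5   3   3   1]
 [  3   2   6   1  -2  -2  -2  -7   3  -4  -2]
 [  1   4   4  -1   1  -4   0   1  -7  -2  -1]
 [  2   2   0   2  -1  -4  -5  -1   2   0   3]
 [  0  -3  -1   0   1  -2  -4  -2   3   2   3]
 [  2   0   1   0  -2   2  -2   1   0   3   8]
 [ -2  -4  -1  -1   2  -4  -1   1   1   5   6]
 [  0  -3  -4  -1  -2  -4  -9  -6  -2  -3  -1]
 [ -1  -1  -3  -1   0  -4 -10  -4  -7  -5  -6]
 [ -2  -2  -1  -2  -5 -10  -7  -3  -4  -7  -7]
 [  0  -2  -7  -4 -12  -9  -4  -7  -6  -7  -8]
 [ -4  -4  -8  -4  -7  -7  -8  -5  -7  -6  -6]
 [ -6  -3  -5  -7  -4  -5  -8  -9  -7  -5 -10]]
[-0.12440543  0.12637771  0.10403078] 15.5
```

>>> move_arm:
  plan: [-30, 30, 20, 0, 0, 0, 0, -30, 45, 20, 0, 0, 0, 0, -30, 50, 10, 0, 0, 0, 0, -30, 50, 10, 0, 0, 0, 0, -30, 50, 0, 0, 0, 0, 0, -20, 40, 0, 0, 0, 0, 0, 0, 0, 0, 0, 0, 0, 0, 0, 0, 0, 0, 0, 0, 0, 0, 0, 0, 0, 0, 0, 0]

```text
time: 16.4
eef_pos: [0.4745, 0.0628, 0.2566]
tcp_rot: [0.605, 0.797, -0.0, 0.0]
contact_force: [0.5, -0.2, 0.3]
opening: -0.001
finger_force: 0.0
```

Run:
```python
from h import *
snap('scene','sc10')
u,v=351,206
im=cv2.imread('pics/sc10.png').astype(int);w=im[v-7:v+8,u-5:u+6];print(w[:,:,2]-w[:,:,0]);print(w[:,:,1])
print(cv2.imread('pics/sc7.png')[v-7:v+8,u-5:u+6,1])
s=ctrl.get_state();print(s['eef_pos'],s['contact_force'],s['time'])
```

```text
{'fov_y': 54.90014920354907, 'cx': 321.39351497046977, 'cy': 198.15012012141315, 'origin': array([ 0.9289178 , -0.66147576,  0.79996719]), 'orientation': array([0.38707503, 0.12004332, 0.25100196, 0.87906799])}
[[ 11  11  10  11   6   8   7   7   8  11  11]
 [ 11  10  12   9  12  10   9  10  10  11  12]
 [ 10  10   6  11  10  12  12   9  10  10  12]
 [  7   8   9   9   6   9   9   9   8   9  15]
 [  8   9   8   6   8   6   6   8   8   7   8]
 [ 10   8   9   8   7   7   7   7   9   7   7]
 [  9   8   8   6   9   6   7   9   8   8   9]
 [  0   0   2   6   6   8   7   8   6   8   8]
 [ -9  -9  -6  -6   1   3   0   4   5   4   6]
 [-12  -9  -9 -11  -8  -7 -10  -6  -8  -6   0]
 [-10 -13 -13 -11 -12  -8 -10 -12  -8  -8 -10]
 [ -7  -9 -10 -10 -10 -10 -11  -9 -10  -8  -9]
 [ -9 -10  -6 -10 -11  -9  -9 -10 -11 -11  -8]
 [-11 -10 -11 -10  -7 -11 -11  -9 -10 -12 -10]
 [-10 -11  -9 -10 -12 -12  -9 -12 -10 -11 -10]]
[[99 87 85 81 70 65 64 70 82 79 83]
 [92 87 79 79 86 85 86 81 86 85 81]
 [73 65 70 83 88 91 86 83 86 86 88]
 [67 68 71 70 68 70 67 71 84 88 85]
 [71 67 71 68 68 71 67 68 71 73 66]
 [7
[... 277 characters left out ...]
 84 81]
 [82 85 86 78 83 84 84 85 87 81 77]
 [83 85 83 81 83 87 83 85 83 82 74]]
[[20 19 25 42 36 27 35 46 55 54 54]
 [17 15 25 29 42 43 47 47 51 54 57]
 [21 25 20 27 41 39 50 52 52 52 49]
 [24 23 23 25 31 35 40 44 46 47 49]
 [22 24 29 27 37 33 39 38 38 37 44]
 [29 31 35 39 41 44 38 36 39 38 37]
 [31 24 29 45 53 57 42 37 33 38 42]
 [26 26 32 54 62 57 51 42 38 37 40]
 [25 24 28 55 59 58 58 50 40 29 32]
 [19 23 38 50 59 60 56 61 45 35 31]
 [28 36 49 54 57 60 58 60 60 48 45]
 [31 43 55 53 52 57 58 61 61 62 56]
 [44 47 57 57 56 54 60 59 58 61 65]
 [45 48 53 53 53 52 52 47 48 56 57]
 [45 49 51 52 52 42 42 32 32 38 46]]
[0.47464876 0.06244258 0.25650054] [-0.19017748  0.42745173 -0.48451914] 16.45
```

>>> move_arm:
  plan: [30, -30, 0, 0, 0, 0, 0, 40, -36, 0, 0, 0, 0, 0, 40, -36, 0, 0, 0, 0, 0, 0, 0, 0, 0, 0, 0, 0, 0, 0, 0, 0, 0, 0, 0, 0, 0, 0, 0, 0, 0, 0]

```text
time: 17.05
eef_pos: [0.5782, -0.0342, 0.256]
tcp_rot: [0.605, 0.796, -0.0, -0.001]
contact_force: [-0.5, 0.7, -0.1]
opening: 0.001
finger_force: 0.0
```

Run:
```python
from h import *
snap('wrist','w11')
th=np.load('press.npy')[2];c,sn=np.cos(th),np.sin(th)
def L(x,y,z): x+=556;y-=184.5;return [(c*x-sn*y)/1000,(sn*x+c*y)/1000,z/1000]
P=lambda x,y,z:proj('w11',L(x,y,z))
print('top corners',P(-17,123,62),P(17,123,62),P(17,83,62),P(-17,83,62),'face',P(0,83,49),'pin tip',P(0,78,49),P(0,78,44),'nose',P(0,71,46))
im=cv2.imread('pics/w11.png').astype(int)
for y in range(60,90): 
    u,v=P(0,y,49).round().astype(int); print(y,im[v,u].tolist(),end=' ')
d=im[:,:,2]-im[:,:,0];u,v=P(0,80,47).round().astype(int);print('\n',d[v-16:v+17:2,u-16:u+17:2])
s=ctrl.get_state();print(s['eef_pos'],s['contact_force'],s['time'])
```

```text
{'fov_y': 59.03975456595697, 'cx': 317.541731333313, 'cy': 198.43885724424504, 'T_tool_cam': (4, 4)}
top corners [306.9  24.3] [346.3  24.2] [345.3  73.3] [307.5  73.4] face [326.1  73.7] pin tip [326.   79.3] [325.9  79.4] nose [325.9  87.1]
60 [75, 90, 98] 61 [74, 89, 97] 62 [74, 87, 97] 63 [74, 89, 97] 64 [74, 88, 97] 65 [72, 88, 96] 66 [73, 89, 98] 67 [72, 88, 97] 68 [106, 125, 135] 69 [113, 131, 142] 70 [110, 128, 138] 71 [111, 129, 141] 72 [110, 128, 139] 73 [59, 75, 84] 74 [72, 88, 97] 75 [73, 90, 99] 76 [73, 90, 99] 77 [73, 90, 99] 78 [75, 90, 99] 79 [77, 91, 101] 80 [65, 80, 88] 81 [46, 62, 69] 82 [49, 63, 71] 83 [49, 63, 70] 84 [43, 57, 65] 85 [77, 94, 101] 86 [79, 96, 103] 87 [80, 95, 102] 88 [79, 94, 101] 89 [80, 95, 102] 
 [[27 26 25 25 24 21 18 18 16 16 15 22 22 21 21 21 21]
 [27 26 25 25 23 24 18 19 18 15 19 21 21 22 21 21 21]
 [27 25 25 25 25 24 24 22 21 24 23 22 22 21 23 22 22]
 [28 27 26 26 25 25 24 23 22 23 22 23 22 22 21 22 22]
 [28 27 27 27 26 26 25 24 22 23 22 22 22 21 22 21 21]
 [27 28 26 27 26 26 25 25 24 25 24 24 22 23 23 23 23]
 [28 29 27 27 25 26 23 23 22 22 20 21 18 19 19 18 16]
 [26 25 26 27 24 25 23 23 22 22 20 19 20 17 19 18 17]
 [23 25 24 24 24 26 24 24 23 24 22 22 22 21 21 22 21]
 [26 26 25 25 25 25 25 25 24 24 25 24 25 24 24 23 23]
 [25 26 26 26 26 26 26 26 26 25 26 25 25 24 24 24 23]
 [24 26 26 26 24 26 26 26 26 26 26 25 25 23 24 23 24]
 [24 24 25 23 26 24 24 24 25 24 26 25 25 23 22 22 23]
 [22 21 21 23 24 24 28 28 30 29 28 26 27 21 23 22 22]
 [20 20 21 21 23 23 25 27 29 30 27 27 26 23 23 22 23]
 [19 19 19 22 22 23 24 24 25 27 26 26 25 22 23 23 22]
 [18 18 20 21 22 23 22 23 25 25 25 26 24 23 24 23 24]]
[ 0.57805654 -0.03369171  0.25645623] [0.42632127 0.60806539 0.58494952] 17.1
```

No brass stands out between the nose and the housing face. The striker is back at rest and the housing is seated, so I'm handing in.

```bash
python3 -c "
from plant import order
print(order.sign_off())"
```

```text
the job is handed in; nothing more can be done
None
```

The housing is in the nest, the striker was cocked and fired, and the job is handed in at about 17 s of the 54. The cameras show no pin standing out and the striker back at rest. I inferred rather than measured that the pin is fully home and the trigger is back up.

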